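# Load a fossil cassette behind the sliding gate of an imaging holder

## Robot

A 7-joint arm with a two-finger parallel gripper is mounted at the origin on the work surface. World frame = base frame: x ahead of the robot, y to its left, z up, the work surface at z = 0. Lengths are in mm, angles in rad, forces in N, time in s.
With the tool pointing down it reaches from about 400 to 875 mm from the base axis. Payload 6.5 kg.
Tool frame: the origin (TCP) lies between the finger pads; the fingertips stand manip.finger_overhang ahead of it and the grasp point (between the pads) lies 8 mm behind it (manip.finger_overhang is the distance from the TCP to the fingertips, in mm); z points along the fingers, y is the line along which they close (so a half turn about z gives the same grasp; the last joint's range is limited). The gripper opens to 88 mm and grips with 3 to 60 N. Pads are 18 mm wide; open, the fingers measure 123 mm over their backs; the gripper's body (75 mm by 187 mm) begins 45 mm behind the grasp point.
Start: joints at [1.256, 0.536, -0.004, 1.538, 0.003, 1.067, -0.071], TCP at [160.053, -629.979, 249.716] pointing down, gripper open.
Joint ranges: [-2.7, 2.7], [-0.37, 2.16], [-1.27, 1.26], [0.24, 2.4], [-1.31, 4.45], [0.19, 1.91], [-2.76, 2.76]. Speed limits (rad/s): [2.39, 2.39, 3.14, 3.14, 3.14, 3.14, 3.14].

## Interface

Orientations are given as a 3x3 rotation matrix whose columns are the frame's x, y, z axes.
In Python, from cell import manip gives the robot as it stands. The module is installed in compiled form; this text tells all that it offers. Calls block until the motion is done:
- manip.move_pose(position, orientation): joint-space move of the TCP to a pose.
- manip.move_l(position, ori=None, v=150, guard=None): straight line of the TCP; ori=None keeps the orientation; v is the mean speed in mm/s. With guard (N) it stops when the force on the tool has changed by that much, and returns True; else False.
- manip.goto_joints(angles): joint-space move.
- manip.command_gripper(opening, grasp_force=None): opening from 0.0 (shut) to 1.0 (fully open); grasp_force is the grip in N (None keeps the last); returns when the fingers have stopped.
- manip.hold(seconds).
- manip.solve_ik(position, orientation): joint angles nearest the present ones, or None.
- manip.read_camera(name): name is "side" or "top" or "wrist"; returns (picture, depth): 480x640x3 uint8, red, green, blue; 480x640 float32, mm along the optical axis (not along the pixel's ray), 0 where there is no reading.
- manip.get_calibration(name): a dict with "fx", "fy", "cx", "cy" (pixels), "R" (3x3) and "t" (3): a world point X has camera coordinates R X + t. Camera axes: x right, y down, z forward; pixel columns grow to the right and rows downward; lengths in mm; the calibration is good to about 2 mm. A picture is of the moment at which its call begins: read the wrist's pose just before it. get_calibration takes no time and is no camera call; for the wrist camera it gives the pose at the moment of the call.
A pose or a line that the arm cannot do raises manip.PlanningError and nothing moves.
- manip.sign_off(): hands the job in; it is judged then, once.
Readings, each from a call of its own:
- manip.current_time(): time.
- manip.current_joint_pos(): joint angles.
- manip.current_dq(): joint speeds.
- manip.current_effort(): joint torques, N m.
- manip.current_position(): TCP position.
- manip.current_ee_rot(): TCP orientation.
- manip.current_force(): force on the tool from outside, world axes, zero at the start.
- manip.current_wrist_torque(): the same for the moment, N m.
- manip.current_width(): opening from 0.0 (shut) to 1.0 (fully open).
- manip.current_grip_force(): force on a finger pad.
Only numpy, scipy, OpenCV 4.12 (cv2) and the standard library are available. Lean on these libraries where they do the work, as an engineer would, in place of code of your own. Each camera call takes 0.05 s, during which the arm holds its last target. There are 200 camera calls.

## Task

Slide the orange gate of the imaging holder fully aside, tuck one end of the blue fossil cassette under the holder's fixed metal lip, push it against the hidden spring there and lower the other end until the cassette lies flat in the pocket, then slide the gate fully home over its end. The fossils are fragile: handle the cassette gently, never force it into the holder or tip it steeply, and leave the other things on the desk where they are.

Things in the scene. Friction and masses are not known exactly. Their poses are not given: they have to be found in the camera images.
- holder: Fixed grey imaging holder. Origin: on the desk, below the centre of the cassette pocket; x runs along the pocket from the fixed lip to the gate rail, y is the way the gate opens, z up. Base plate x -100..112, y -54..126 mm, its top, the pocket floor, at z 10 mm. Two low side guides: inner faces y = +-47.5 mm, x -45..45 mm, 7 mm above the floor. Does not move.
- lip_edge (a point): Middle of the lower free edge of the fixed aluminium lip, holder x = -58, y = 0, z = 23 mm. The lip is 4 mm thick, 100 mm wide (y), and reaches from here 40 mm towards holder -x; 13 mm of free height below it over the pocket floor.
- pusher_rest (a point): Middle of the face, at rest, of a spring pusher hidden under the lip: holder x = -65 mm, 40 mm wide in y, 9 mm high. A cassette end pushes it up to 9 mm towards holder -x, to a hard stop; it resists with about 1 N at first, 5 N at the stop. The point does not move with the pusher.
- heel_stop (a point): Middle of the top edge of the upright face that ends the pocket, under the gate: holder x = 70.5 mm, 7.5 mm above the pocket floor. Lip to here is too short to drop the 140 mm cassette in flat: tuck one end under the lip, the other raised about 12 degrees, push the pusher to near its stop, lower. Seated, the pusher is in about 4.5 mm and holds the cassette against this face.
- cassette: Loose blue cassette, 0.2 to 0.4 kg; either end may go under the lip. Origin: centre of the underside; x along its 140 mm, z up. Plate 140 x 90 x 5 mm, on it a step 92 x 90 mm up to z 10, leaving a 24 mm tongue at each end. White grip post on the centre, 16 (x) x 26 (y) mm, z 10 to 50. Four fossils fixed at x +-30, y +-31 mm, 23 mm across, tops z 18.
- gate (a joint): Orange gate sliding on the holder's rail: 0 m = closed, centred over the pocket's end (56 mm wide, from holder x = 59 mm outwards, underside 8 mm above the pocket floor); 0.09 m = fully open towards holder +y, clear of the pocket. Stays where left; friction about 2.5 N. Starts closed or up to 12 mm open.
- gate_knob (a point): Point in the gate's upright orange knob with a black band, on its axis 12 mm below its top. Knob: 16 (holder x) x 24 (holder y) mm, from 24 to 60 mm above the desk; this point is 48 mm above the desk, at x = 90 mm of the holder and y = the gate's joint value.
- ammonite_large: large reddish fossil ammonite lying flat, 68 mm across, 24 mm high, near the cassette. Bystander, leave it alone. Origin: centre of its underside.
- ammonite_small: brown fossil ammonite lying flat, 52 mm across, 20 mm high. Bystander, leave it alone. Origin: centre of its underside.
- nautilus: tan coiled fossil lying flat, 60 mm across, 26 mm high. Bystander, leave it alone. Origin: centre of its underside.
- sanitizer: clear hand-sanitizer bottle, 64 mm across, 150 mm tall. Bystander, leave it alone. Origin: centre of its underside.
- pencil_cup: tan cup of pencils, 74 mm across, 135 mm tall with the pencils. Bystander, leave it alone. Origin: centre of its underside.
- mouse: white computer mouse, 105 x 58 x 28 mm. Bystander, leave it alone. Origin: centre of its underside.
- marker: red marker pen lying flat, 120 mm long, 16 mm thick. Bystander, leave it alone. Origin: centre of its underside.
Not all that is in view belongs to the job. What is shaped like the cassette but red is not meant.

How it is judged:
By the outcome, as a careful person would: the job done as asked, in the order asked, and still so for the second after the job is handed in, with the robot touching nothing.
It also fails if it takes over 66 s, if anything falls off the work surface, if the arm or the gripper's body presses on something with over 40 N, if the wrist force passes 120 N, or if a joint passes its speed limit or range.

## Working session

There is one attempt and no reset: what is moved stays moved. The work goes in short steps, each a Python script; the robot and the scene stay as the last script left them, time stands still between calls to the robot, and variables do not carry over. Pictures are saved under pics/ and viewed, at most 10 in all, crops included, and the job is handed in when it is done.

```bash
mkdir -p pics; ls; python3 - <<'E'
from cell import manip
import cv2, numpy as np
ims=[]
for n in ("top","side"):
    p,d=manip.read_camera(n); c=manip.get_calibration(n)
    np.savez(f"pics/{n}0.npz",p=p,d=d,**c)
    cv2.imwrite(f"pics/{n}0.png",p[:,:,::-1])
    print(n,c["fx"],c["cx"],c["cy"],(-c["R"].T@c["t"]).round(),c["R"].round(2).tolist())
print(manip.finger_overhang,manip.current_time(),manip.current_force())
E
```

```text
pics
top 512.5518814438615 312.81856272974665 239.99444916727683 [ 497.   29. 1397.] [[-0.02, -1.0, 0.01], [-1.0, 0.02, -0.05], [0.05, -0.02, -1.0]]
side 525.032105867631 323.1066436699912 234.75465915699496 [ 468. -916. 1073.] [[0.99, -0.13, -0.01], [-0.1, -0.73, -0.68], [0.08, 0.67, -0.74]]
11.0 0.1 [-0.35624714  0.18318589 -0.28217865]
```

View pics/top0.png

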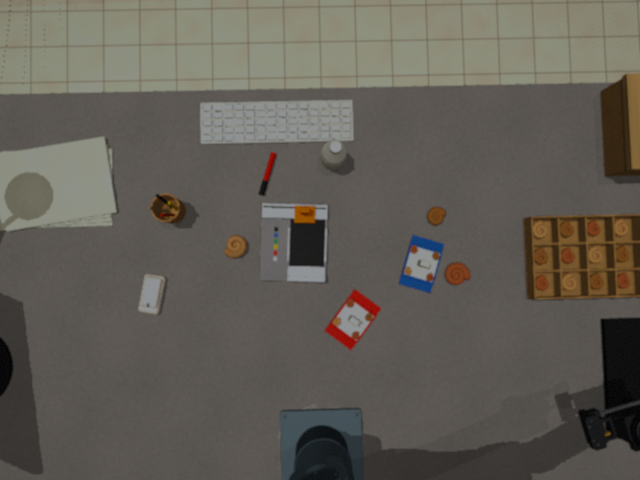

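View pics/side0.png

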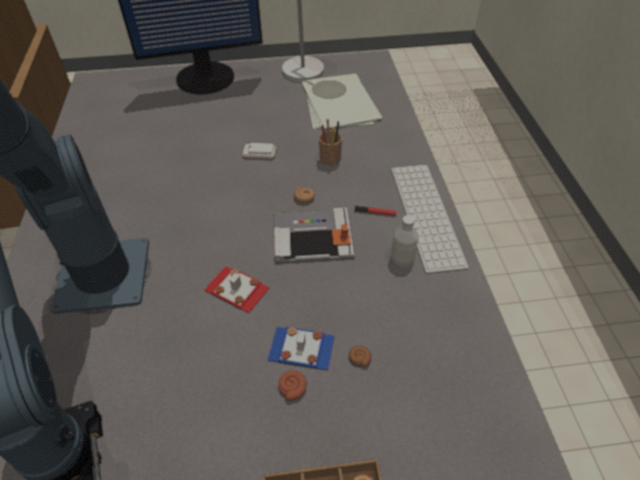

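The top view shows the holder at about (294,243), with the gate knob at (305,213) on the far (+x) side and the opening direction to the left (+y). The cassette is at (421,264) and the large ammonite at (457,273) beside it. Next I get coarse positions and take close wrist views.

```bash
cat > h.py <<'E'
import numpy as np, cv2
def ray(c,u,v,z):
    """pixel(s) -> world point on plane height z"""
    uv=np.atleast_2d(np.c_[u,v]).astype(float); R=np.array(c["R"]); t=np.array(c["t"])
    d=np.c_[(uv[:,0]-c["cx"])/c["fx"],(uv[:,1]-c["cy"])/c["fy"],np.ones(len(uv))]@R
    o=-R.T@t
    return o+d*((z-o[2])/d[:,2])[:,None]
def blobs(p,lo,hi,amin=30):
    m=cv2.inRange(cv2.cvtColor(p,cv2.COLOR_RGB2HSV),lo,hi)
    cs=cv2.findContours(m,cv2.RETR_EXTERNAL,cv2.CHAIN_APPROX_NONE)[0]
    return sorted([c[:,0,:] for c in cs if cv2.contourArea(c)>amin],key=lambda c:-cv2.contourArea(c.reshape(-1,1,2)))
BLUE=((100,120,60),(125,255,255)); ORANGE=((5,200,120),(18,255,255))
def rect(P):
    """min area rect of world xy points: centre, long side, short side, long axis angle (deg)"""
    (c,(w,h),_)=r=cv2.minAreaRect(P[:,:2].astype(np.float32)); b=cv2.boxPoints(r)
    e=[b[1]-b[0],b[2]-b[1]]; e.sort(key=np.linalg.norm)
    return np.array(c),np.linalg.norm(e[1]),np.linalg.norm(e[0]),np.degrees(np.arctan2(e[1][1],e[1][0]))
def down(a):
    """tool pointing down, tool x axis at world angle a (rad)"""
    return np.array([[np.cos(a),np.sin(a),0],[np.sin(a),-np.cos(a),0],[0,0,-1.]])
def shot(manip,n,name):
    c=manip.get_calibration(n); p,d=manip.read_camera(n)
    np.savez(f"pics/{name}.npz",p=p,d=d,**c); cv2.imwrite(f"pics/{name}.png",p[:,:,::-1]); return c,p,d
E
python3 - <<'E'
from h import *
from cell import manip
z=np.load("pics/top0.npz"); c={k:z[k] for k in z}
for b in blobs(z["p"],*BLUE)[:3]: print("blue",rect(ray(c,b[:,0],b[:,1],5)))
for b in blobs(z["p"],*ORANGE)[:4]: print("or",b.mean(0),rect(ray(c,b[:,0],b[:,1],25)))
for uv in ((261,204),(328,204),(260,282),(326,282)): print(ray(c,*uv,10).round())
w=manip.get_calibration("wrist"); R=manip.current_ee_rot()
print("cam in tool", R.T@(-w["R"].T@w["t"]-manip.current_position()), (w["R"]@R).round(3).tolist(), w["fx"])
print(R.round(2).tolist())
for (x,y) in((500,70),(500,-270)):
  for a in (0,np.pi/2,np.pi,-np.pi/2): print(x,y,a,manip.solve_ik([x,y,300],down(a)))
E
```

```text
blue (array([ 441.66085815, -268.66799927]), np.float32(89.29001), np.float32(33.77987), np.float32(70.806175))
blue (array([ 512.3493042 , -291.43795776]), np.float32(94.89413), np.float32(89.01064), np.float32(-17.475351))
or [304.18181818 214.25757576] (array([630.24884033,  30.64426994]), np.float32(53.667877), np.float32(40.433647), np.float32(88.66121))
[[663. 147.  10.]]
[[659. -35.  10.]]
[[452. 153.  10.]]
[[448. -25.  10.]]
cam in tool [  70.66196298   -0.36404655 -134.65652294] [[-0.0, 1.0, 0.0], [-0.961, -0.0, -0.275], [-0.275, -0.0, 0.961]] 365.2829642582444
[[0.97, 0.25, -0.0], [0.25, -0.97, 0.0], [-0.0, -0.0, -1.0]]
500 70 0 [ 0.36331556  0.31089589 -0.71549146  1.82788646  0.22871153  1.08672961
 -2.0066539 ]
500 70 1.5707963267948966 [ 0.51028173  0.36375831 -0.91375348  1.82098923  0.31945168  1.11304473
 -0.51563992]
500 70 3.141592653589793 [ 0.65953516  0.45878567 -1.14658162  1.81477838  0.454506    1.16638998
  0.93621726]
500 70 -1.5707963267948966 [ 0.61266501  0.42159772 -1.06768398  1.81663252  0.40469296  1.14457646
  2.5509349 ]
500 -270 0 [ 0.52981377  0.35144153 -0.1461452   1.6984019   0.05640112  1.09584654
 -1.20412397]
500 -270 1.5707963267948966 [ 0.76201884  0.38300772 -0.44993765  1.68428133  0.18193431  1.11587689
  0.26018419]
500 -270 3.141592653589793 [ 0.96933927  0.44273359 -0.73940165  1.67243028  0.32148887  1.15208411
  1.71630259]
500 -270 -1.5707963267948966 [ 0.28559471  0.34561395  0.16732123  1.71339977 -0.06374841  1.08787417
 -2.66876854]
```

```bash
python3 - <<'E'
from h import *
from cell import manip
z=np.load("pics/side0.npz"); c={k:z[k] for k in z}
print("sanit side base",ray(c,404,262,0),ray(c,404,218,150))
z=np.load("pics/top0.npz"); c={k:z[k] for k in z}
print("sanit top cap",ray(c,335,147,150), ray(c,333,165,20))
manip.move_pose([560,30,220],down(np.pi/2))
shot(manip,"wrist","w1")
print(manip.current_time(),manip.current_position())
for a in (0,np.pi): print(manip.solve_ik([640,30,44],down(a)),manip.solve_ik([640,120,44],down(a)))
E
```

```text
sanit side base [[785.55514081 -64.43341308   0.        ]] [[773.46576466 -46.70046738 150.        ]]
sanit top cap [[782.8205016  -49.36506383 150.        ]] [[763.51853208 -50.89349072  20.        ]]
2.875 [560.15515367  28.99865352 219.94698962]
[ 0.02572179  0.79379088 -0.20618014  1.66067168  0.225717    0.71051061
 -1.86302275] [-0.10847051  0.8079536  -0.21380159  1.63020579  0.23247894  0.72846663
 -2.0030464 ]
[ 0.41848314  0.95950994 -0.82105288  1.63485422  0.84017618  0.93521946
  0.8517765 ] [ 0.27539955  0.97429027 -0.82591189  1.60460009  0.84245451  0.95270149
  0.72286441]
```

View pics/w1.png

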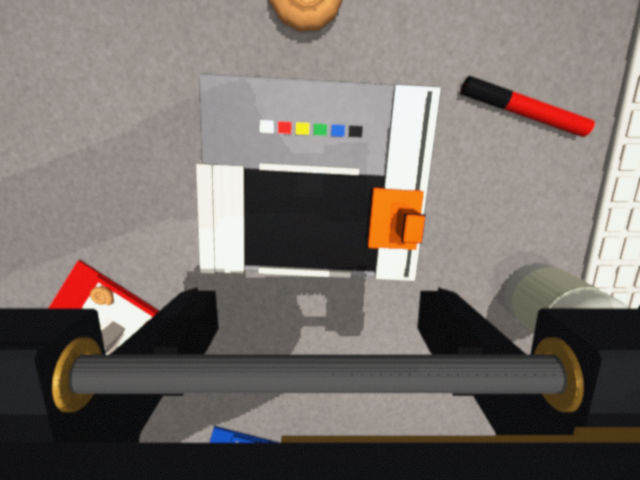

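The wrist view shows the lip edge at column ~245, the upper guide at (260..358,169), the lower guide at (258..350,271), the gate plate at (397,218) and its knob at (413,225). I enlarge it to read exact edges.

```bash
python3 - <<'E'
from h import *
p=cv2.imread("pics/w1.png"); crop=p[60:290,185:450]
cv2.imwrite("pics/w1c.png",cv2.resize(crop,None,fx=3,fy=2.6,interpolation=cv2.INTER_CUBIC)[:598,:795])
E
```

```text
(no output)
```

View pics/w1c.png

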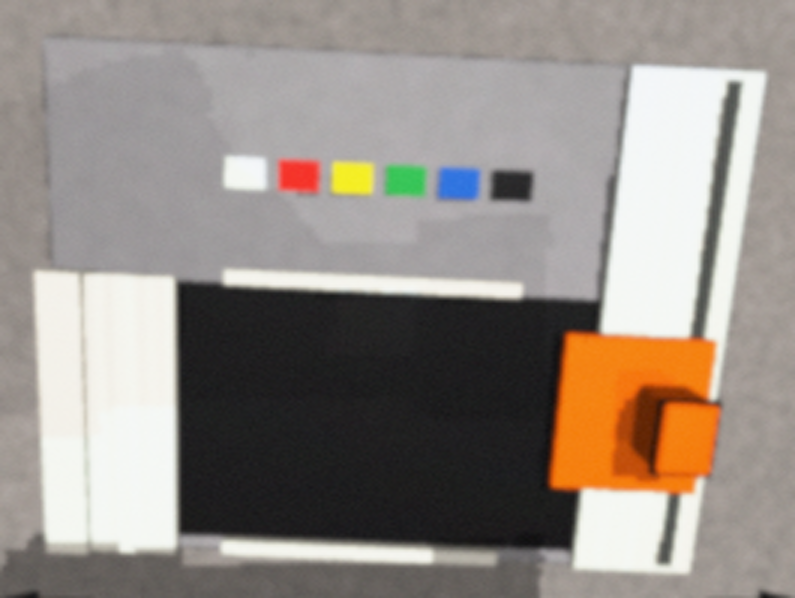

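```bash
python3 - <<'E'
from h import *
z=np.load("pics/w1.npz"); c={k:z[k] for k in z}
def q(n,U,V,h): P=ray(c,185+U/3,60+V/2.6,h)[0]; print(n,P.round(1)); return P
print("cam",-c["R"].T@c["t"])
q("lip y+ 23",178,272,23);q("lip y+ 27",178,272,27);q("lip y- ",178,550,23);q("lip y- 27",178,550,27)
q("lip out y+ (x-98)",84,270,27);q("lip out y-",90,548,27)
for n,U,V in(("gU in L",223,286),("gU in R",522,298),("gU out L",223,270),("gU out R",522,282),("gL in L",222,540),("gL R",497,553),("gL out L",222,554)): q(n,U,V,17)
q("gL in floor",222,540,10)
a=[q("knob",U,V,60) for U,V in((664,402),(719,405),(714,475),(657,472))]; print(np.mean(a,0))
q("plate x- y+",47,38,10); q("rail",765,70,10); q("rail b",690,571,10);q("rail b",690,571,16)
for n,U,V in(("gate",565,332),("gate",713,341),("gate",551,487)): q(n,U,V,24)
for U,V in((680,440),(600,400),(400,450),(130,400),(650,200),(300,120)):
    print(U,V,z["d"][int(60+V/2.6),int(185+U/3)], end=' ')
    u,v=int(185+U/3),int(60+V/2.6);d=float(z["d"][v,u]); X=np.array([(u-c["cx"])/c["fx"]*d,(v-c["cy"])/c["fy"]*d,d]);print((c["R"].T@(X-c["t"])).round(1))
E
```

```text
cam [560.27795368  99.83840666 354.51003683]
lip y+ 23 [495.1  80.1  23. ]
lip y+ 27 [495.9  80.4  27. ]
lip y-  [489.4 -20.6  23. ]
lip y- 27 [490.2 -19.1  27. ]
lip out y+ (x-98) [468.5  81.1  27. ]
lip out y- [462.4 -18.3  27. ]
gU in L [507.3  75.   17. ]
gU in R [597.8  70.7  17. ]
gU out L [507.5  80.4  17. ]
gU out R [597.7  76.2  17. ]
gL in L [502.7 -18.8  17. ]
gL R [592.4 -24.2  17. ]
gL out L [502.4 -24.4  17. ]
gL in floor [501.5 -21.3  10. ]
knob [632.7  42.1  60. ]
knob [647.8  41.1  60. ]
knob [648.2  18.2  60. ]
knob [632.3  19.2  60. ]
[640.24656701  30.12615181  60.        ]
plate x- y+ [459.2 155.6  10. ]
rail [667.1 145.3  10. ]
rail b [658.1 -34.3  10. ]
rail b [656.4 -31.9  16. ]
gate [610.3  59.7  24. ]
gate [654.9  56.5  24. ]
gate [608.1   3.8  24. ]
680 440 302.37292 [637.4  29.9  59.9]
600 400 335.23926 [621.9  36.5  23.9]
400 450 354.32 [560.4  14.4  10.4]
130 400 333.5152 [478.3  37.1  25.6]
650 200 322.93707 [633.9 104.3  17.3]
300 120 324.3344 [531.3 130.1   8.5]
```

The measurements agree: holder origin ≈ (550.1, 26.0), yaw ≈ −3°, and the gate is about 9 mm open. Now I open the gate.

```bash
cat >> h.py <<'E'
Y=np.radians(-3.0); HO=np.array([550.1,26.0,0]); HX=np.array([np.cos(Y),np.sin(Y),0]); HY=np.array([-np.sin(Y),np.cos(Y),0])
def W(x,y,z): return HO+HX*x+HY*y+np.array([0,0,z])
AH=Y+np.pi/2
E
python3 - <<'E'
from h import *
from cell import manip as m
k=np.array([640.2,30.1,0])
m.command_gripper(0.6)
m.move_pose(k+[0,0,120],down(AH))
print(m.move_l(k+[0,0,40],v=100,guard=10))
m.command_gripper(0,grasp_force=20)
print("w",m.current_width()*88,m.current_grip_force(),m.current_force())
g=m.move_l(k+HY*85+[0,0,40],v=80,guard=12)
print(g,m.current_force(),(m.current_position()-HO)@np.c_[HX,HY])
m.command_gripper(0.6); m.move_l(m.current_position()+[0,0,90],v=150)
shot(m,"top","t1")
m.move_pose([500,-270,220],down(np.radians(-17.5+90)))
shot(m,"wrist","w2"); print(m.current_time())
E
```

```text
False
w 15.900655044618247 19.999700949992985 [ 0.27486319 -0.26121778  0.42075364]
True [-0.68516362 -0.47990731  5.05886802] [90.0244429  90.17969194]
9.7583
```

View pics/w2.png

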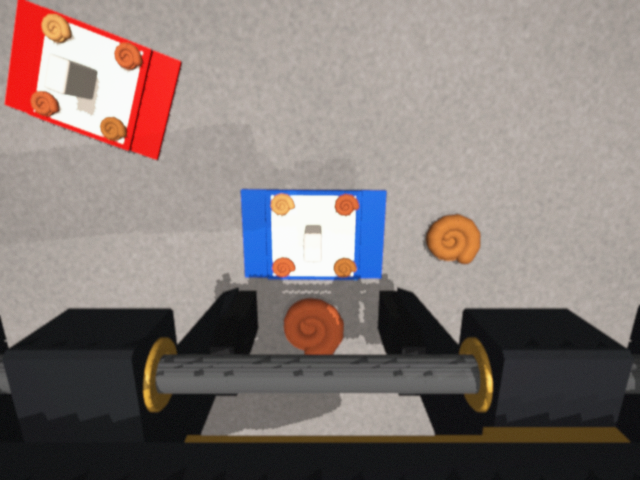

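The gate stopped at about 90 mm, fully open. In the wrist view the blue cassette spans (242..386, 189..279), with the post at (313,243) and the large ammonite close below at (314,327).

```bash
python3 - <<'E'
from h import *
z=np.load("pics/w2.npz"); c={k:z[k] for k in z}
p=z["p"]; d=z["d"]
b=np.vstack([x for x in blobs(p,*BLUE) if x[:,1].max()<300])
P=ray(c,b[:,0],b[:,1],5); r=rect(P); print("plate",r)
# post from depth: back-project all, keep heights 44..56 in cassette area
v,u=np.mgrid[180:290,235:395]; dd=d[v,u]
X=np.stack([(u-c["cx"])/c["fx"]*dd,(v-c["cy"])/c["fy"]*dd,dd],-1).reshape(-1,3); X=(X-c["t"])@c["R"]
T=X[(X[:,2]>45)&(X[:,2]<56)]; print("post",len(T),T.mean(0),rect(T))
S=X[(X[:,2]>8.5)&(X[:,2]<12)]; print("step z",np.median(S[:,2]),rect(S))
z=np.load("pics/t1.npz"); c={k:z[k] for k in z}
for q in blobs(z["p"],*ORANGE)[:1]: print("gate", rect(ray(c,q[:,0],q[:,1],25)))
E
```

```text
plate (array([ 490.78186035, -284.55020142]), np.float32(139.0065), np.float32(91.411644), np.float32(-17.720255))
post 525 [ 491.36736194 -283.11561555   49.32608983] (array([ 491.14151001, -283.71478271]), np.float32(26.042707), np.float32(14.973047), np.float32(72.72489))
step z 9.828111474487425 (array([ 491.01727295, -283.6791687 ]), np.float32(91.84374), np.float32(89.913284), np.float32(-17.754757))
```

```bash
cat >> h.py <<'E'
G=26.  # TCP height over cassette underside
def cas(xe,ze,th,y=0,off=(0,0)):
    """TCP pose with the cassette's lip-side lower edge at holder x=xe, z=ze, other end raised th deg"""
    t=np.radians(th); ex=HX*np.cos(t)+np.array([0,0,np.sin(t)]); ez=-HX*np.sin(t)+np.array([0,0,np.cos(t)])
    B0=np.c_[HX,HY,[0,0,1]]; B=np.c_[ex,HY,ez]
    return W(xe,y,ze)+ex*(70+off[0])+ez*G+HY*off[1], B@B0.T@down(AH)
def frc(m): f=m.current_force(); return (f@np.c_[HX,HY,[0,0,1]]).round(2)
E
python3 - <<'E'
from h import *
from cell import manip as m
c=np.array([491.1,-284,0]); R=down(np.radians(72.35))
m.command_gripper(0.5)
m.move_pose(c+[0,0,100],R)
print(m.move_l(c+[0,0,G],v=80,guard=8))
m.command_gripper(0,grasp_force=45)
print("w",m.current_width()*88,m.current_position())
f0=m.current_force()
m.move_l(c+[0,0,G+90],v=100); print("df",m.current_force()-f0)
p,O=cas(-47,80,0); m.move_l(p,O,v=220)
p,O=cas(-47,50,12); m.move_l(p,O,v=60)
m.hold(.2); print(frc(m),m.current_time())
shot(m,"wrist","w3"); shot(m,"side","s3")
E
python3 - <<'E'
import cv2,numpy as np
a=cv2.imread("pics/w3.png"); b=cv2.imread("pics/s3.png")[150:330,220:420]
o=np.vstack([cv2.resize(a,(440,330))[:270],cv2.resize(b,(440,330))]) ; cv2.imwrite("pics/c3.png",o)
E
```

```text
False
w 15.742762362400029 [ 491.22624681 -284.11176775   26.19895271]
df [-0.26377188 -0.19938581 -5.16098991]
[ 0.3  -0.3  -3.63] 15.55
```

View pics/c3.png

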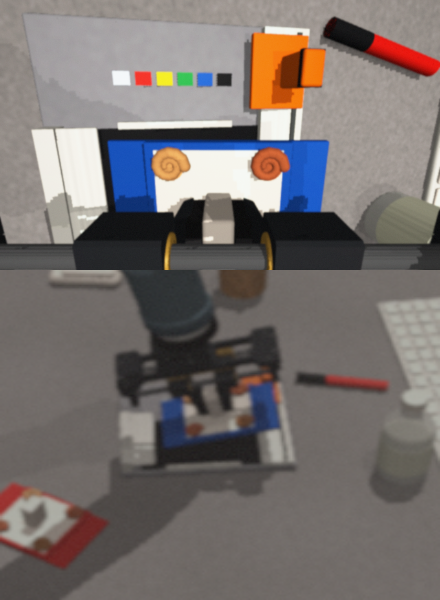

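The wrist view shows the cassette held at the expected tilt, with its +y edge at rows ~141 (scaled). I compare that edge with the prediction, then with the holder.

```bash
python3 - <<'E'
from h import *
z=np.load("pics/w3.npz"); c={k:z[k] for k in z}; p=z["p"]
def proj(P): q=c["R"]@P+c["t"]; return np.array([c["fx"]*q[0]/q[2]+c["cx"],c["fy"]*q[1]/q[2]+c["cy"]]),q[2]
t=np.radians(12); ex=HX*np.cos(t)+np.array([0,0,np.sin(t)]); ez=-HX*np.sin(t)+np.array([0,0,np.cos(t)])
o=W(-47,0,50)+ex*70
for x in(-70,-66,66,70): print("pred",x,proj(o+ex*x+HY*45+ez*5))
m=cv2.inRange(cv2.cvtColor(p,cv2.COLOR_RGB2HSV),*BLUE); m[:195]=0
print(p[200:212:2,200].tolist())
for u in (170,185,200,440,455,465): 
    v=np.where(m[:,u])[0]; print(u,v.min())
for v in(215,230,260): u=np.where(m[v])[0]; print(v,u.min(),u.max())
# holder upper guide check, z17
for x,y in((-45,47.5),(45,47.5),(-45,53)): print("guide pred",proj(W(x,y,17))[0])
wm=(p.min(2)>170)
for u in(200,240,280,320): 
    v=np.where(wm[165:196,u])[0]+165; print("guide",u,v.min() if len(v) else 0,v.max() if len(v) else 0)
E
```

```text
pred -70 (array([150.84691837, 204.28523015]), np.float64(156.99897840806048))
pred -66 (array([160.15414704, 204.26957405]), np.float64(156.9995864110245))
pred 66 (array([467.25225714, 203.75299098]), np.float64(157.0196505088374))
pred 70 (array([476.55703532, 203.73733901]), np.float64(157.02025851180142))
[[32, 30, 31], [29, 35, 53], [16, 50, 120], [23, 78, 178], [25, 84, 189], [24, 82, 188]]
170 203
185 203
200 203
440 204
455 204
465 204
215 157 477
230 158 475
260 162 471
guide pred [172.26764207 187.80721442]
guide pred [337.38177325 183.60958009]
guide pred [171.10422064 177.23638531]
guide 200 177 187
guide 240 165 186
guide 280 165 185
guide 320 165 184
```

The cassette's y placement matches the prediction within 1 px, so I go ahead with the tuck under the lip.

```bash
python3 - <<'E'
from h import *
from cell import manip as m
p,O=cas(-47,25,12); m.move_l(p,O,v=100)
p,O=cas(-47,11.5,12); print("down",m.move_l(p,O,v=30,guard=5),frc(m))
m.hold(.2); f0=frc(m); print(f0)
for xe in (-55,-60,-64,-67,-69,-71):
    p,O=cas(xe,11.5,12); g=m.move_l(p,O,v=25,guard=7); m.hold(.1)
    print(xe,g,frc(m)-f0,m.current_time())
    if g: break
E
```

```text
down False [ 0.02 -0.3  -3.48]
[-0.22  0.23 -3.33]
-55 False [ 0.58 -0.71 -0.51] 17.4167
-60 False [ 0.9   0.37 -1.45] 17.8667
-64 False [-0.35 -0.19 -0.55] 18.275
-67 False [ 2.28 -0.68 -0.83] 18.6417
-69 False [ 3.55 -0.89 -0.18] 18.9917
-71 False [ 4.3  -0.49 -0.78] 19.3417
```

```bash
python3 - <<'E'
from h import *
from cell import manip as m
ok=True
for th in (12,9,6,4,2,1,0):
    p,O=cas(-72.3,11.5,th); g=m.move_l(p,O,v=20,guard=7); m.hold(.1)
    print(th,g,frc(m),m.current_time())
    if g: ok=False; break
if ok:
    p,O=cas(-72.3,9.3,0); print("down",m.move_l(p,O,v=10,guard=5),frc(m),m.current_position()[2])
shot(m,"wrist","w4")
E
```

```text
12 False [ 4.49 -0.43 -2.95] 19.6917
9 False [ 4.36 -0.48 -2.98] 20.1333
6 False [ 4.4  -0.23 -3.09] 20.575
4 False [ 4.32 -0.55 -4.58] 20.9583
2 False [ 5.    0.17 -3.24] 21.3417
1 False [ 3.69 -0.71 -3.2 ] 21.6917
0 False [ 5.33 -1.22 -3.7 ] 22.0417
down True [-0.95  0.26  4.63] 36.15069055112409
```

View pics/w4.png

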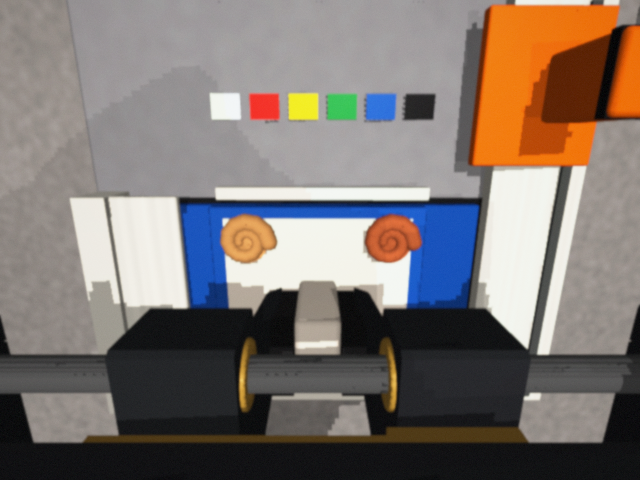

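The cassette lies flat in the pocket, its tongue under the lip (edge ~183,250) and its other end just short of the heel (478,250). I ease it back to the heel, release, and check.

```bash
python3 - <<'E'
from h import *
from cell import manip as m
p,O=cas(-72.3,10.1,0); m.move_l(p,O,v=10); m.hold(.1); print(frc(m))
p,O=cas(-68.5,10.1,0); print(m.move_l(p,O,v=8,guard=5),frc(m),(m.current_position()-HO)@HX-70)
m.command_gripper(0.25); m.hold(.2); m.command_gripper(0.5); print(frc(m))
q=m.current_position(); m.move_l(q+[0,0,100],v=120); 
m.move_pose(W(10,40,200),down(AH)); c,p,d=shot(m,"wrist","w5"); print(m.current_time())
v,u=np.mgrid[0:300,100:560]; dd=d[v,u]
X=np.stack([(u-c["cx"])/c["fx"]*dd,(v-c["cy"])/c["fy"]*dd,dd],-1).reshape(-1,3); X=(X-c["t"])@c["R"]
B=cv2.inRange(cv2.cvtColor(p,cv2.COLOR_RGB2HSV),*BLUE)[v,u].ravel()>0
H=np.c_[(X-HO)@HX,(X-HO)@HY,X[:,2]]
for lo,hi in((-58,-47),(48,58),(58,69)):
    s=B&(H[:,0]>lo)&(H[:,0]<hi); print(lo,s.sum(),np.median(H[s],0).round(1))
b=H[B&(abs(H[:,1])<50)&(abs(H[:,0])<85)]; print(np.percentile(b,[.5,99.5],axis=0).round(1))
s=H[(H[:,2]>50)&(abs(H[:,0])<15)&(abs(H[:,1])<25)]; print("post",s.mean(0), rect(s))
E
```

```text
[2.57 0.35 2.12]
True [-1.83 -0.15  4.52] -72.37616976798604
[0.25 0.49 0.99]
25.4083
-58 857 [-52.5  13.5  14.6]
48 879 [53.   8.5 14.6]
58 860 [63.5 13.6 14.5]
[[-59.8 -30.9  11.1]
 [ 69.2  45.5  21.2]]
post [ 0.36114932  2.36833806 58.8744557 ] (array([0.24802494, 0.98464108]), np.float32(25.490368), np.float32(15.60997), np.float32(-89.99836))
```

View pics/w5.png

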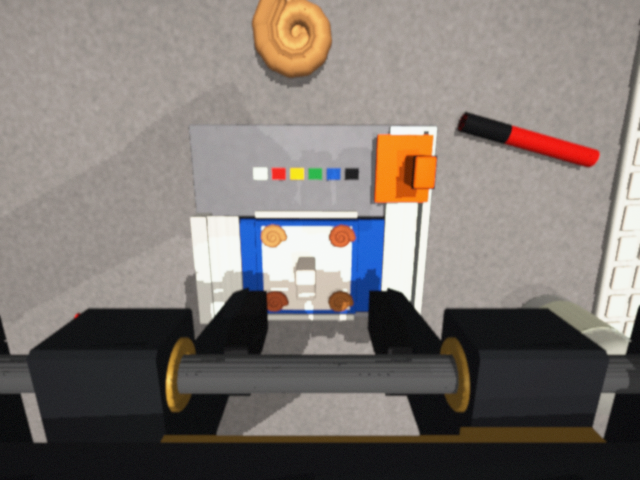

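The cassette is flat (tongues at z 14.6) and seated against the heel, with the post at holder x ≈ 0.3. Now I close the gate.

```bash
python3 - <<'E'
from h import *
from cell import manip as m
m.move_pose(W(90,90,120),down(AH))
print(m.move_l(W(90,90,40),v=100,guard=10))
m.command_gripper(0,grasp_force=20); print(m.current_width()*88)
g=m.move_l(W(90,-5,40),v=60,guard=12)
print(g,frc(m),(m.current_position()-HO)@np.c_[HX,HY])
m.command_gripper(0.5); m.move_l(m.current_position()+[0,0,90],v=150)
m.move_pose(W(10,40,200),down(AH)); c,p,d=shot(m,"wrist","w6"); shot(m,"top","t6"); print(m.current_time())
b=blobs(p,*ORANGE)[0]; P=ray(c,b[:,0],b[:,1],24); H=np.c_[(P-HO)@HX,(P-HO)@HY]; print(H.min(0),H.max(0),rect(H))
E
```

```text
False
15.942852672242548
True [-0.37 -0.35  4.49] [ 8.98170934e+01 -3.75954825e-02]
30.8167
[ 58.56481331 -21.01210482] [102.8474702   28.23477112] (array([80.71338654,  3.60609436]), np.float32(49.24028), np.float32(44.282246), np.float32(-89.97393))
```

View pics/w6.png

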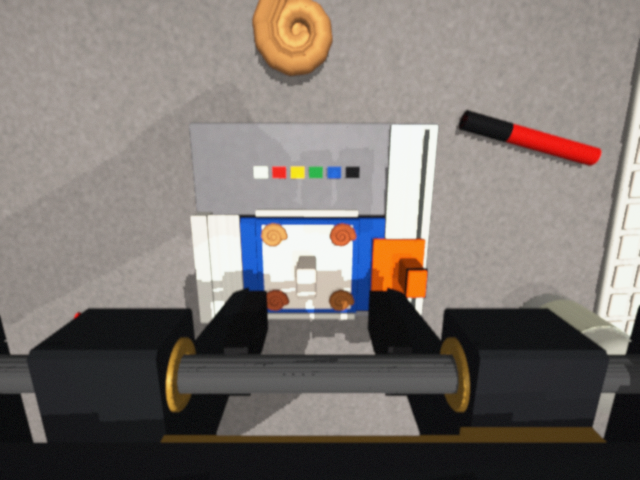

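The gate (398,265) is home over the cassette's end: it stopped at about 0 mm, with its +y edge at 28.2 mm against an expected 28. The cassette is flat and the gripper is clear, so I hand the job in.

```bash
python3 -c "
from cell import manip as m
print(m.sign_off())"
```

```text
the job is handed in; nothing more can be done
None
```

I handed the job in at about 31 s: the cassette lies flat under the lip and against the heel stop, the gate is fully home over its end, and the robot is clear of everything.

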